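# Clamp, test and free a circuit board in a lever test jig

## Robot

A 6-joint arm with a two-finger parallel gripper is mounted at the origin on the work surface. World frame = base frame: x ahead of the robot, y to its left, z up, the work surface at z = 0. Lengths are in m, angles in rad, forces in N, time in s.
With the tool pointing down it reaches from about 0.425 to 0.95 m from the base axis. Payload 3.5 kg.
Tool frame: the origin (TCP) lies midway between the tips of the shut fingers; the grasp point (between the pads) lies 19 mm behind it; z points along the fingers, y is the direction in which the jaws open and shut (so a half turn about z gives the same grasp; the last joint's range is limited). The gripper opens to 85 mm and grips with 20 to 120 N. Pads are 22 mm wide; open, the fingers measure 114 mm over their backs; the gripper's body (76 mm by 85 mm) begins 54 mm behind the grasp point. The pads swing forward as they close: fully open they stand 13 mm farther back than shut.
Start: joints at [1.083, 0.286, 1.577, -0, 1.279, -0.15], TCP at [0.224, 0.637, 0.231] pointing down, gripper open.
Joint ranges: [-2.77, 2.77], [-0.9, 2.22], [0.21, 2.48], [-1.53, 4.67], [0.24, 2.81], [-2.84, 2.84]. Speed limits (rad/s): [2.79, 2.79, 3.14, 3.14, 3.14, 3.14].

## Interface

Orientations are given as a unit quaternion [x, y, z, w].
In Python, from plant import * gives the robot as it stands.
- The arm moves only by the shell command python3 -m jog 'ROWS' [FORCE]. ROWS is a JSON object of lists of equal length, an entry for each row: "travel": the shift along the world's x, y, z in mm, a list of three; "dr": the turn, a rotation vector about the world's x, y, z in degrees, a list of three; "jaw": the closure in counts, from 0 (fully open) to 255 (shut). In form: {"travel": [[x, y, z], ...], "dr": [[wx, wy, wz], ...], "jaw": [jaw, ...]}. A call has 1 to 5 rows; each row shifts and turns the commanded pose from where the row before left it; what a row does not reach is not made up. A row lasts 1/12 s, in which the tool goes at most 41.7 mm and 7.16 degrees, less where a joint would pass 70% of its speed; a pose out of reach is approached as far as the arm can. A call is refused whole if a number of a shift passes 41.7 or a number of a turn 7.16, either way. A call with a gripper value outside its range is refused whole. The fingers move at their own pace and stop on an object; FORCE is the grip in N (left out, the last holds). Time passes only in rows, so rows that do not move let the fingers close. It gives the time, the measured TCP pose, the force and the opening at its end, in the units of the state.
- get_state(): the state, without advancing time (a new reading comes with each control period).
- read_camera(name): name is "scene" or "top" or "wrist"; returns the picture (420x560x3 uint8, red, green, blue); there is no depth.
- camera_info(name): a dict with "K" (3x3 intrinsics, pixels), "R" (3x3) and "t" (3): a world point X has camera coordinates R X + t; the wrist camera has in their place "mount" (4x4, takes a point from camera to tool coordinates, whose origin is the TCP and whose axes are the flange's). Camera axes: x right, y down, z forward; pixel columns grow to the right and rows downward; lengths in m; the calibration is good to about 2 mm. A picture is of the moment at which its call begins: read the wrist's pose just before it. camera_info takes no time and is no camera call.
- sign_off(): hands the job in, once; it reports no verdict.
The state is a dict: "time": time; "qpos": joint angles; "dq": joint speeds; "joint_efforts": joint torques, N m; "eef_pos": TCP position; "tcp_rot": TCP orientation; "contact_force": force on the tool from outside, world axes, zero at the start; "wrist_torque": the same for the moment, N m; "opening": opening from 0.0 (shut) to 1.0 (fully open).
Only numpy, scipy, OpenCV 4.12 (cv2) and the standard library are available. Lean on these libraries where they do the work, as an engineer would, in place of code of your own. Each camera call takes 0.05 s, during which the arm holds its last target. There are 200 camera calls.

## Task

Put the board in the test jig through its test: bring the red-balled clamp lever down, feeling for the bite, until the board is held firmly but not forced (too much pressure cracks its joints), and take your hand off so that the lever holds it alone. Then press the green start button right in, let it out again and leave the board clamped for the two seconds that the test takes. After that flick the lever back up to its stop, so that the board lies free where it was, with the other things on the bench left where they stand.

Things in the scene. Friction and masses are not known exactly. Their poses are not given: they have to be found in the camera images.
- jig: Grey test jig fixed to the bench. Origin: centre of its underside; x from its front (robot side, where the lever comes down) to its back, y left, z up. Housing x -120 to 140, 250 wide, top at z 57 mm. Across it at x 20 stands a gantry: columns 18 mm thick at y +-98, beam 34 x 226 mm with top at z 175 and on it two cheeks (y +-24, up to z 221 mm) that carry the lever's cam.
- pivot (a point): Pivot of the clamp lever, between the cheeks: x 20, y 0, z 205 mm in the jig's frame; the lever turns about the line through it along the jig's y. Its stiff cam hinge stays wherever it is left: moving the ball along its arc, either way, takes 9 to 10 N while nothing is clamped. At a standstill the hinge bears a part of the push, so readings there are lower and sag slowly on the way down.
- ball (a point): Centre of the red ball on the lever's end, 28 mm across, which turns freely on a cross pin (along jig y) in a straight stem 10 mm thick from the pivot, 115 mm away; free room on both sides (jig y) for fingers. In the jig's frame it is at pivot + 115 mm * (-cos e, 0, sin e), e = 1.15 - joint lever_arm.
- lever_arm (a joint): Clamp lever, rad. 0: up at its stop, stem 1.15 above level, leaning to the jig's front; grows as the ball comes forward and down; stem level at 1.15, end of travel 1.45. It drives the ram down, whose spring pins meet the board somewhere from 0.40 to 1.10 rad: their setting is not known. From there the force needed at the ball rises by about 4 N per 0.1 rad.
- ram: Vertical steel ram with the clear press plate and four rubber-tipped spring pins that it carries, driven by the lever (13 mm per rad). Its origin is the centre of the nest at bench height when the lever is at 0, and sinks with it; the pins' setting does not show in it. Once let go, the lever keeps the pressure by itself.
- board: Green board under test, 140 x 120 x 3 mm, loose between guide pins in the nest, underside 71 mm above the bench; origin: centre of its underside. Held properly when the push at the ball has risen 4 to 5 N above its level just before the pins met the board. Risen by under 3.5 N it may be too loose (pins under 30 N); by 6 N at a standstill, 8 N in motion, it cracks (pins over 75 N).
- start_top (a point): Centre of the top face of the green start button, 30 mm across, on a yellow box 100 x 80 x 40 mm that is fixed to the bench beside the jig, left or right. The top is 58 mm above the bench when out. Press straight down.
- start (a joint): Travel of the start button, m: 0 out, 0.006 fully in, where it meets a hard stop. A spring pushes it back; it starts to move at about 2 N and is fully in at 6 N.
- spool: Bystander: a reel of solder wire, 55 mm across, 38 mm high, standing upright. Origin at the centre of its underside. Leave it alone.
- tool_cup: Bystander: a white cup, 72 mm across, with upright hand tools in it, 190 mm high over all. Origin at the centre of its underside. Leave it alone.
- flux_bottle: Bystander: a small amber bottle, 40 mm across, 85 mm high. Origin at the centre of its underside. Leave it alone.
- tip_cleaner: Bystander: a round black pot with brass wool, 74 mm across, 50 mm high. Origin at the centre of its underside. Leave it alone.
- spare_board: Bystander: a second green board, 140 x 120 x 3 mm, lying on the bench. Origin at the centre of its underside. Leave it alone.
- driver: Bystander: a yellow-handled screwdriver, 160 mm long, lying on the bench. Origin at the centre of its underside. Leave it alone.
- tweezers: Bystander: steel tweezers, 130 mm long, lying on the bench. Origin at the centre of its underside. Leave it alone.
Things that resemble listed ones, but are neither listed nor needed, are in the scene too. What is shaped like the part that bears start_top but pink or white is not meant. What is shaped like the board but yellow is not meant.

How it is judged:
By the outcome, as a careful person would: the job done as asked, in the order asked, and still so for the second after the job is handed in, with the robot touching nothing.
It also fails if it takes over 72 s, if anything falls off the work surface, if the arm or the gripper's body presses on something with over 40 N, if the wrist force passes 120 N, or if a joint passes its speed limit or range.

## Working session

There is one attempt and no reset: what is moved stays moved. The work goes in short steps, Python scripts to look and compute and a shell command to move; the robot and the scene stay as the last step left them, time stands still between calls to the robot, and variables do not carry over. Pictures are saved under pics/ and viewed, about 8 in all and at most 12, crops included, and the job is handed in when it is done.

```bash
mkdir -p pics; ls; python3 - <<'E'
from plant import *
import cv2,numpy as np
s=get_state(); print({k:np.round(v,3) for k,v in s.items()})
for n in("scene","top"):
    cv2.imwrite(f"pics/{n}0.png",cv2.resize(read_camera(n)[:,:,::-1],(800,600),interpolation=cv2.INTER_CUBIC))
    c=camera_info(n);print(n,{k:np.round(v,4).tolist() for k,v in c.items() if k in 'KRt'})
print(camera_info("wrist"))
E
```

```text
pics
{'time': np.float64(0.0), 'qpos': array([ 1.083,  0.287,  1.578,  0.   ,  1.279, -0.15 ]), 'dq': array([ 0.   , -0.001, -0.001, -0.   ,  0.   ,  0.001]), 'joint_efforts': array([ 3.0000e-03, -4.0598e+01, -2.9263e+01, -0.0000e+00,  6.0000e-03,
        0.0000e+00]), 'eef_pos': array([0.223, 0.636, 0.23 ]), 'tcp_rot': array([ 0.168,  0.986, -0.001, -0.   ]), 'contact_force': array([ 0.889, -1.07 ,  0.341]), 'wrist_torque': array([0.044, 0.027, 0.019]), 'opening': np.float64(0.997)}
scene {'K': [[489.0937, 0.0, 285.5833], [0.0, 489.0937, 208.518], [0.0, 0.0, 1.0]], 'R': [[-0.6007, 0.7994, 0.0091], [0.4952, 0.381, -0.7808], [-0.6276, -0.4645, -0.6248]], 't': [0.324, -0.0711, 1.9144]}
top {'K': [[445.716, 0.0, 283.3851], [0.0, 445.716, 212.4006], [0.0, 0.0, 1.0]], 'R': [[0.0492, -0.9988, -0.0019], [-0.9767, -0.0477, -0.2094], [0.2091, 0.0121, -0.9778]], 't': [-0.0462, 0.5102, 1.2692]}
{'K': array([[297.44671393,   0.        , 275.78377069],
       [  0.        , 297.44671393, 210.17841913],
       [  0.        ,   0.        ,   1.        ]]), 'mount': array([[-3.42075621e-04, -9.59337494e-01, -2.82261324e-01,
         7.18647729e-02],
       [ 9.99998557e-01,  1.41460033e-04, -1.69269751e-03,
         6.47093961e-04],
       [ 1.66379688e-03, -2.82261496e-01,  9.59336062e-01,
        -1.41718681e-01],
       [ 0.00000000e+00,  0.00000000e+00,  0.00000000e+00,
         1.00000000e+00]])}
```

View pics/scene0.png

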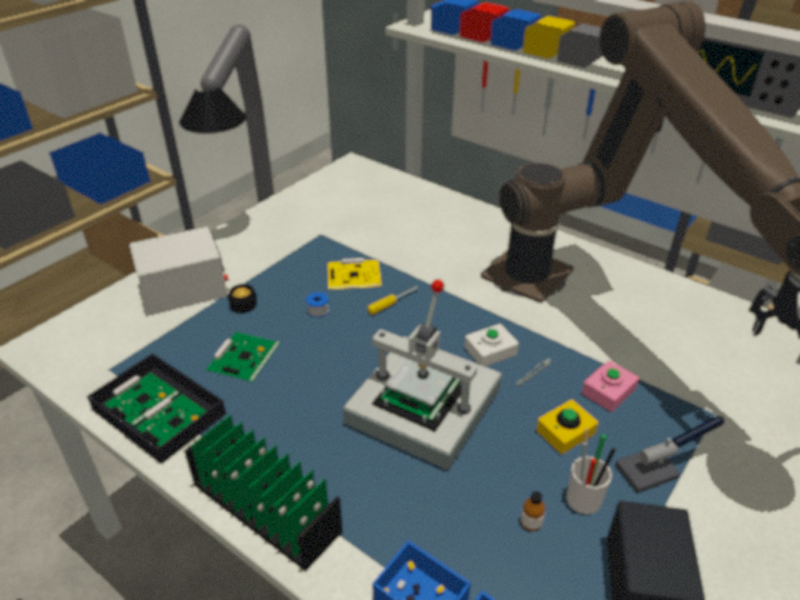

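View pics/top0.png

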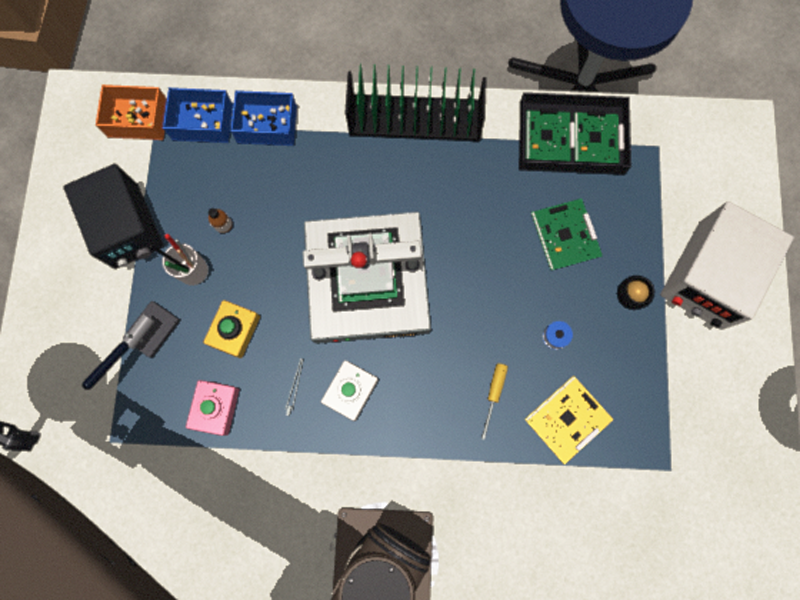

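The scene shows three look-alike button boxes: yellow at top px (230,328), pink at (211,407) and white at (349,390). Only the yellow one fits the description. The jig is at (368,275), with its ball at (359,260). Next I'll measure these and make one confirming crop.

```bash
cat > h.py <<'E'
from plant import *
import cv2,numpy as np
def P(n):
    c=camera_info(n);return c['K']@np.c_[c['R'],c['t']]
def onplane(n,uv,z):
    c=camera_info(n);d=c['R'].T@np.linalg.inv(c['K'])@np.r_[uv,1];o=-c['R'].T@c['t'];return o+d*(z-o[2])/d[2]
def proj(n,X):
    p=P(n)@np.r_[X,1];return p[:2]/p[2]
def blob(im,f,box=None):
    m=f(*[im[:,:,i].astype(int) for i in range(3)]).astype(np.uint8)
    if box: k=np.zeros_like(m);k[box[1]:box[3],box[0]:box[2]]=1;m*=k
    n,l,s,c=cv2.connectedComponentsWithStats(m);i=1+np.argmax(s[1:,4]);return c[i],s[i]
E
python3 - <<'E'
from h import *
T=read_camera("top");S=read_camera("scene")
red=lambda r,g,b:(r>130)&(g<70)&(b<70)
grn=lambda r,g,b:(g>1.4*r)&(g>b*1.3)&(g>50)
b1,s1=blob(T,red,(230,160,275,200));b2,s2=blob(S,red,(290,185,330,215))
print(b1,s1,b2,s2)
X=cv2.triangulatePoints(P("top"),P("scene"),b1,b2);X=(X[:3]/X[3]).ravel();print("ball",X,proj("top",X)-b1)
g1,_=blob(T,grn,(143,210,182,250));g2,_=blob(S,grn,(375,275,420,305))
print("btn",g1,g2,onplane("top",g1,.058),onplane("scene",g2,.058))
for q in [(305,221),(418,213),(430,332),(312,341)]:
    print(q,onplane("top",np.array(q)*.7,.057))
a=cv2.resize(T[130:300,130:310],None,fx=3.3,fy=3.3,interpolation=cv2.INTER_CUBIC)
cv2.imwrite("pics/crop1.png",a[:,:,::-1])
E
```

```text
[250.47560976 181.23170732] [246 176  10  11  82] [305.86486486 199.48648649] [302 197   8   6  37]
ball [0.53067924 0.0598361  0.30706128] [-0.26742344  0.14211062]
btn [158.84042553 227.92553191] [398.19480519 290.67532468] [0.44656328 0.34211696 0.058     ] [0.45353046 0.34732313 0.058     ]
(305, 221) [0.68044261 0.20035721 0.057     ]
(418, 213) [ 0.71011248 -0.03956672  0.057     ]
(430, 332) [ 0.45384279 -0.07573989  0.057     ]
(312, 341) [0.42337805 0.16483743 0.057     ]
```

View pics/crop1.png

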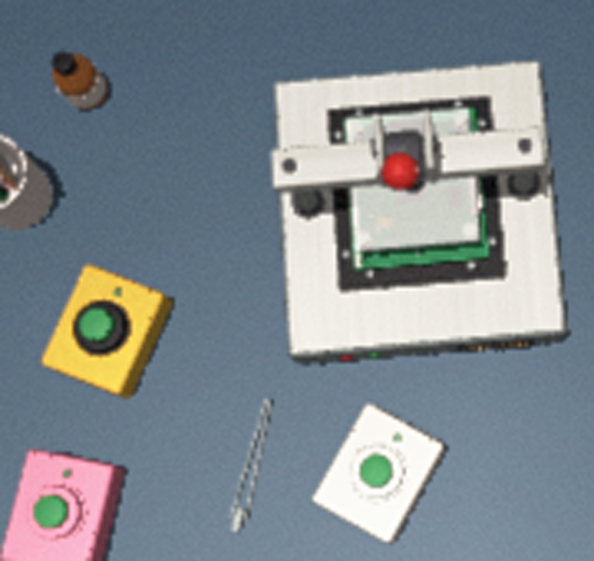

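The crop confirms it: the yellow box has a green button with a black collar, next to a white box and a pink box. The jig fits a yaw of about 7.6° and an origin of (0.557, 0.062). The ball should then be at (0.530, 0.058, 0.310), and it was triangulated at (0.531, 0.060, 0.307). I'm moving now and will get a wrist view of the button on the way.

```bash
python3 -m jog '{"travel":[[19,-36,9],[19,-36,9],[19,-36,9],[19,-36,9],[19,-36,9]],"dr":[[0,0,6.7],[0,0,6.7],[0,0,6.7],[0,0,6.8],[0,0,0]],"jaw":[0,0,0,0,0]}'
python3 -m jog '{"travel":[[19,-36,9],[19,-36,9],[19,-36,9],[0,0,0],[0,0,0]],"dr":[[0,0,0],[0,0,0],[0,0,0],[0,0,0],[0,0,0]],"jaw":[0,0,0,0,0]}'
cat >> h.py <<'E'
from scipy.spatial.transform import Rotation as Ro
def wcam():
    s=get_state();M=np.eye(4);M[:3,:3]=Ro.from_quat(s['tcp_rot']).as_matrix();M[:3,3]=s['eef_pos']
    im=read_camera("wrist");c=camera_info("wrist");return im,c['K'],M@c['mount'],s
def wplane(K,T,uv,z):
    d=T[:3,:3]@np.linalg.inv(K)@np.r_[uv,1];o=T[:3,3];return o+d*(z-o[2])/d[2]
def wproj(K,T,X):
    p=K@(T[:3,:3].T@(np.array(X)-T[:3,3]));return p[:2]/p[2]
E
python3 - <<'E'
from h import *
im,K,T,s=wcam();print(s['eef_pos'],s['tcp_rot'],s['contact_force'])
u=wproj(K,T,(.45,.344,.058));print(u)
m=lambda r,g,b:(g>1.4*r)&(g>b*1.3)&(g>50)
c,st=blob(im,m,(int(max(u[0]-50,0)),int(max(u[1]-50,0)),int(u[0]+50),int(u[1]+50)));print(c,st,wplane(K,T,c,.058))
cv2.imwrite("pics/w1.png",im[:,:,::-1])
E
```

```text
time: 0.62
eef_pos: [0.3189, 0.4553, 0.2764]
tcp_rot: [-0.068, 0.998, -0.0, -0.0]
contact_force: [1.7, -0.8, 0.1]
opening: 1.003
time: 1.03
eef_pos: [0.3768, 0.3475, 0.3041]
tcp_rot: [-0.064, 0.998, 0.001, 0.001]
contact_force: [-0.5, 0.3, 0.3]
opening: 1.0
[0.37679439 0.34752246 0.30412871] [-6.35852275e-02  9.97976004e-01  5.01553505e-04  7.49944365e-04] [-0.53969079  0.25176539  0.29252969]
[266.40311348 230.59290594]
[267.1937046  227.75544794] [256 217  23  23 413] [0.4457133 0.3445931 0.058    ]
```

View pics/w1.png

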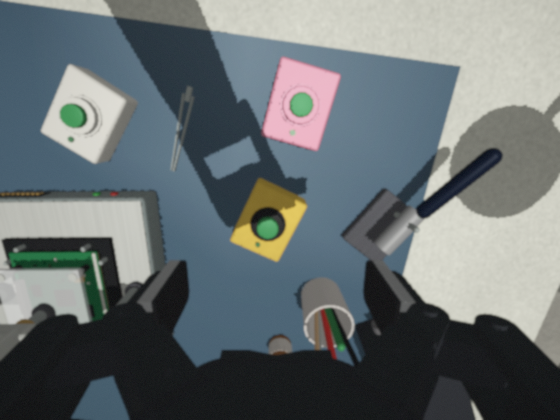

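The wrist view shows the yellow box's button at (267,227). That puts it at (0.446, 0.344), which agrees with the top view. Now I'm going above the ball.

```bash
python3 -m jog '{"travel":[[17,-32,10],[17,-32,10],[17,-32,10],[17,-32,10],[17,-32,10]],"dr":[[0,0,0],[0,0,0],[0,0,0],[0,0,0],[0,0,0]],"jaw":[0,0,0,0,0]}'
python3 -m jog '{"travel":[[17,-32,10],[17,-32,10],[17,-32,6],[17,-32,0],[0,0,0]],"dr":[[0,0,0],[0,0,0],[0,0,0],[0,0,0],[0,0,0]],"jaw":[0,0,0,0,0]}'
python3 -m jog '{"travel":[[0,0,0],[0,0,0]],"dr":[[0,0,0],[0,0,0]],"jaw":[0,0]}'
python3 - <<'E'
from h import *
im,K,T,s=wcam();print(s['eef_pos'],s['tcp_rot'],s['contact_force'])
print(wproj(K,T,(.5305,.059,.309)))
m=lambda r,g,b:(r>110)&(g<70)&(b<70)
c,st=blob(im,m);print(c,st,wplane(K,T,c,.309))
cv2.imwrite("pics/w2.png",im[:,:,::-1])
E
```

```text
time: 1.5
eef_pos: [0.4604, 0.1892, 0.353]
tcp_rot: [-0.067, 0.998, 0.0, -0.001]
contact_force: [1.2, -0.0, 0.6]
opening: 1.001
time: 1.92
eef_pos: [0.5307, 0.0579, 0.3782]
tcp_rot: [-0.064, 0.998, -0.001, -0.0]
contact_force: [-0.2, 1.1, -0.8]
opening: 0.998
time: 2.08
eef_pos: [0.5282, 0.0625, 0.3783]
tcp_rot: [-0.067, 0.998, 0.001, -0.001]
contact_force: [1.1, 0.1, -0.6]
opening: 0.998
[0.52823824 0.06250271 0.37828725] [-6.65030758e-02  9.97785595e-01  5.04523701e-04 -9.96018669e-04] [ 1.05263224  0.05502634 -0.57346439]
[270.27913783 224.96646507]
[272.62340426 223.62659574] [256 206  35  35 940] [0.52921497 0.06060593 0.309     ]
```

View pics/w2.png

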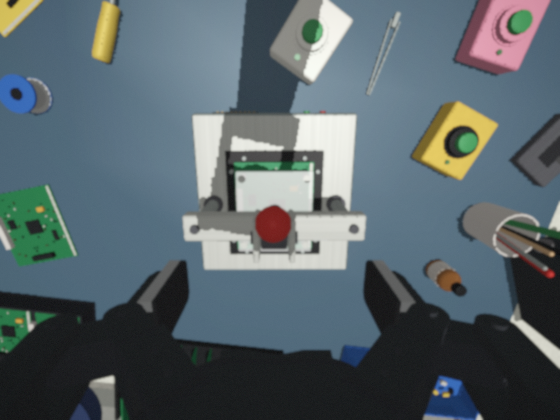

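The ball at (272,223) sits centred between the fingers and measures (0.529, 0.0605). I'm going down over it and gripping.

```bash
python3 -m jog '{"travel":[[0,0,-30],[0,0,-30],[0,0,-20],[0,0,-10],[0,0,0]],"dr":[[0,0,0],[0,0,0],[0,0,0],[0,0,0],[0,0,0]],"jaw":[0,0,0,0,0]}' 40
python3 -m jog '{"travel":[[0,0,0],[0,0,0],[0,0,0],[0,0,0],[0,0,0]],"dr":[[0,0,0],[0,0,0],[0,0,0],[0,0,0],[0,0,0]],"jaw":[150,150,200,200,200]}' 40
python3 -m jog '{"travel":[[0,0,0],[0,0,0],[0,0,0],[0,0,0],[0,0,0]],"dr":[[0,0,0],[0,0,0],[0,0,0],[0,0,0],[0,0,0]],"jaw":[255,255,255,255,255]}' 40
python3 - <<'E'
from h import *
im,K,T,s=wcam()
u=np.array([.991,.131,0]);o=np.array([.5572,.0625,0]);
for a in np.arange(0,1.46,.1):
    e=1.15-a; p=o+u*(.020-.115*np.cos(e))+[0,0,.205+.115*np.sin(e)]; t=-u*np.sin(e)+[0,0,-np.cos(e)]
    print(round(a,2),np.round(p,4),np.round(t,3))
cv2.imwrite("pics/w3.png",im[:,:,::-1])
E
```

```text
time: 2.55
eef_pos: [0.5267, 0.0627, 0.2862]
tcp_rot: [-0.067, 0.998, 0.001, -0.003]
contact_force: [-0.5, -0.8, 0.3]
opening: 1.008
time: 2.97
eef_pos: [0.5292, 0.0606, 0.2907]
tcp_rot: [-0.066, 0.998, -0.001, 0.001]
contact_force: [-1.4, -5.3, 10.9]
opening: 0.305
time: 3.38
eef_pos: [0.5292, 0.0604, 0.2909]
tcp_rot: [-0.066, 0.998, -0.001, 0.001]
contact_force: [-0.2, -2.2, 5.6]
opening: 0.298
0.0 [0.5305 0.059  0.31  ] [-0.905 -0.12  -0.408]
0.1 [0.5203 0.0576 0.3048] [-0.86  -0.114 -0.498]
0.2 [0.5107 0.0564 0.2985] [-0.806 -0.107 -0.582]
0.3 [0.5018 0.0552 0.2914] [-0.745 -0.098 -0.66 ]
0.4 [0.4936 0.0541 0.2834] [-0.676 -0.089 -0.732]
0.5 [0.4863 0.0531 0.2746] [-0.6   -0.079 -0.796]
0.6 [0.4799 0.0523 0.2651] [-0.518 -0.068 -0.853]
0.7 [0.4744 0.0516 0.255 ] [-0.431 -0.057 -0.9  ]
0.8 [0.47   0.051  0.2444] [-0.34  -0.045 -0.939]
0.9 [0.4666 0.0505 0.2335] [-0.245 -0.032 -0.969]
1.0 [0.4643 0.0502 0.2222] [-0.148 -0.02  -0.989]
1.1 [0.4632 0.0501 0.2107] [-0.05  -0.007 -0.999]
1.2 [0.4632 0.0501 0.1993] [ 0.05   0.007 -0.999]
1.3 [0.4643 0.0502 0.1878] [ 0.148  0.02  -0.989]
1.4 [0.4666 0.0505 0.1765] [ 0.245  0.032 -0.969]
```

View pics/w3.png

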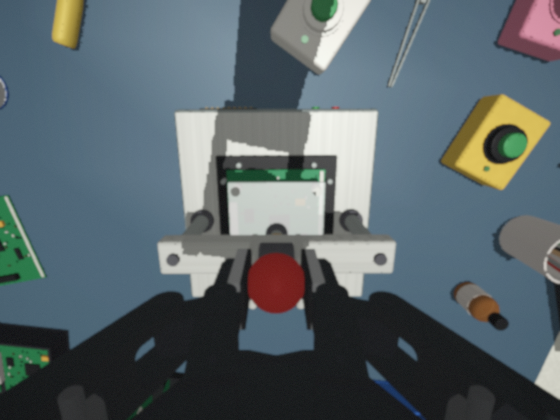

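The ball is gripped (opening 0.298) and the fingers straddle it at (275,283). I'm starting the arc and will log the tangential push.

```bash
cat > f.py <<'E'
import sys,re,numpy as np
u=np.array([.991,.131,0]);o=np.array([.5572,.0625,0])
tm=0
for l in sys.stdin:
    v=[float(x) for x in re.findall(r'-?\d+\.?\d*(?:e-?\d+)?',l.split(':',1)[1])] if ':' in l else []
    if l.startswith('time'): tm=v[0]
    elif l.startswith('eef_pos'): p=np.array(v)
    elif l.startswith('contact'):
        d=p+[.0013,-.0015,.0192]-o; e=np.arctan2(d[2]-.205,-(d@u-.020)); a=1.15-e
        t=-u*np.sin(e)+[0,0,-np.cos(e)]; F=np.array(v)
        n=-u*np.cos(e)+[0,0,np.sin(e)]
        print(f"t {tm:.2f} lever {a:.3f} r {1000*np.hypot(d@u-.02,d[2]-.205):.1f} push {-F@t:.1f} radial {F@n:.1f} F {v} ")
    elif not l.startswith(('tcp','open')): print(l.strip())
E
(python3 -m jog '{"travel":[[-2.55,-0.35,-1.3],[-2.55,-0.35,-1.3]],"dr":[[0,0,0],[0,0,0]],"jaw":[255,255]}' 60
python3 -m jog '{"travel":[[-2.55,-0.35,-1.3],[-2.55,-0.35,-1.3]],"dr":[[0,0,0],[0,0,0]],"jaw":[255,255]}'
python3 -m jog '{"travel":[[-2.4,-0.3,-1.6],[-2.4,-0.3,-1.6]],"dr":[[0,0,0],[0,0,0]],"jaw":[255,255]}'
python3 -m jog '{"travel":[[-2.4,-0.3,-1.6],[-2.4,-0.3,-1.6]],"dr":[[0,0,0],[0,0,0]],"jaw":[255,255]}'
python3 -m jog '{"travel":[[-2.2,-0.3,-1.8]],"dr":[[0,0,0]],"jaw":[255]}'
python3 -m jog '{"travel":[[-2.2,-0.3,-1.8]],"dr":[[0,0,0]],"jaw":[255]}'
python3 -m jog '{"travel":[[-2.2,-0.3,-1.8]],"dr":[[0,0,0]],"jaw":[255]}'
python3 -m jog '{"travel":[[-2.2,-0.3,-1.8]],"dr":[[0,0,0]],"jaw":[255]}') | python3 f.py
```

```text
t 3.60 lever 0.019 r 115.0 push 9.0 radial 2.4 F [7.2, 0.0, 6.0] 
t 3.77 lever 0.070 r 114.8 push 10.3 radial 0.4 F [9.1, -0.7, 5.2] 
t 3.93 lever 0.120 r 114.5 push 9.9 radial 1.3 F [8.0, -0.4, 6.2] 
t 4.10 lever 0.170 r 114.3 push 8.9 radial -0.3 F [7.8, -1.1, 4.7] 
t 4.18 lever 0.196 r 114.1 push 8.6 radial 0.4 F [7.0, -0.8, 5.3] 
t 4.27 lever 0.221 r 114.0 push 9.3 radial 1.4 F [6.9, -1.8, 6.7] 
t 4.35 lever 0.245 r 113.8 push 8.7 radial -0.8 F [7.6, -1.5, 4.7] 
t 4.43 lever 0.271 r 113.7 push 8.3 radial -2.3 F [8.0, -0.6, 3.5]
```

```bash
(python3 -m jog '{"travel":[[-2.1,-0.3,-2.0]],"dr":[[0,0,0]],"jaw":[255]}'
python3 -m jog '{"travel":[[-2.1,-0.3,-2.0]],"dr":[[0,0,0]],"jaw":[255]}'
python3 -m jog '{"travel":[[-2.1,-0.3,-2.0]],"dr":[[0,0,0]],"jaw":[255]}'
python3 -m jog '{"travel":[[-2.1,-0.3,-2.0]],"dr":[[0,0,0]],"jaw":[255]}'
python3 -m jog '{"travel":[[-1.8,-0.2,-2.2]],"dr":[[0,0,0]],"jaw":[255]}'
python3 -m jog '{"travel":[[-1.8,-0.2,-2.2]],"dr":[[0,0,0]],"jaw":[255]}'
python3 -m jog '{"travel":[[-1.8,-0.2,-2.2]],"dr":[[0,0,0]],"jaw":[255]}'
python3 -m jog '{"travel":[[-1.8,-0.2,-2.2]],"dr":[[0,0,0]],"jaw":[255]}') | python3 f.py
```

```text
t 4.52 lever 0.296 r 113.7 push 8.4 radial -0.5 F [6.9, -1.2, 5.1] 
t 4.60 lever 0.321 r 113.5 push 8.4 radial -1.8 F [7.5, -0.3, 4.3] 
t 4.68 lever 0.347 r 113.4 push 9.2 radial -3.0 F [8.9, -0.6, 4.2] 
t 4.77 lever 0.372 r 113.2 push 9.2 radial -4.5 F [9.8, -0.7, 3.4] 
t 4.85 lever 0.394 r 113.1 push 10.9 radial -2.8 F [9.6, -0.3, 6.0] 
t 4.93 lever 0.415 r 113.0 push 11.7 radial -2.9 F [10.2, -0.6, 6.7] 
t 5.02 lever 0.435 r 112.9 push 11.6 radial -3.1 F [10.1, -0.2, 6.7] 
t 5.10 lever 0.456 r 112.8 push 12.3 radial -2.4 F [9.9, -0.5, 7.9]
```

```bash
python3 -m jog '{"travel":[[-1.7,-0.2,-2.4]],"dr":[[0,0,0]],"jaw":[255]}' | python3 f.py
```

```text
t 5.18 lever 0.476 r 112.6 push 13.3 radial -3.0 F [10.7, 0.2, 8.5]
```

```bash
(python3 -m jog '{"travel":[[0,0,0]],"dr":[[0,0,0]],"jaw":[255]}'
python3 -m jog '{"travel":[[0,0,0]],"dr":[[0,0,0]],"jaw":[255]}'
python3 -m jog '{"travel":[[0,0,0]],"dr":[[0,0,0]],"jaw":[255]}') | python3 f.py
```

```text
t 5.27 lever 0.481 r 112.7 push 11.6 radial -3.7 F [10.2, -0.2, 6.8] 
t 5.35 lever 0.481 r 112.7 push 11.0 radial -3.9 F [10.1, -0.7, 6.2] 
t 5.43 lever 0.481 r 112.7 push 11.9 radial -3.6 F [10.3, -0.4, 7.1]
```

The push is about 4.6 N above the baseline of about 8.8 N. Now I'm releasing and backing straight up.

```bash
python3 -m jog '{"travel":[[0,0,0],[0,0,0],[0,0,0],[0,0,0],[0,0,0]],"dr":[[0,0,0],[0,0,0],[0,0,0],[0,0,0],[0,0,0]],"jaw":[0,0,0,0,0]}' | python3 f.py
python3 -m jog '{"travel":[[0,0,10],[0,0,25],[0,0,25],[0,0,20],[0,0,0]],"dr":[[0,0,0],[0,0,0],[0,0,0],[0,0,0],[0,0,0]],"jaw":[0,0,0,0,0]}'
python3 - <<'E'
from h import *
im,K,T,s=wcam();print(s['eef_pos'],s['contact_force'])
m=lambda r,g,b:(r>110)&(g<70)&(b<70)
c,st=blob(im,m);print(c,st)
u=np.array([.991,.131,0]);o=np.array([.5572,.0625,0])
for a in (.4,.44,.48,.52):
    e=1.15-a; p=o+u*(.020-.115*np.cos(e))+[0,0,.205+.115*np.sin(e)];print(a,p,wproj(K,T,p))
S=read_camera("scene")
a=cv2.resize(S[190:330,230:370],None,fx=4,fy=4,interpolation=cv2.INTER_CUBIC)
cv2.imwrite("pics/s2.png",a[:,:,::-1])
E
```

```text
t 5.85 lever 0.550 r 114.3 push -0.2 radial 0.3 F [-0.4, -0.2, 0.0] 
time: 6.27
eef_pos: [0.4846, 0.055, 0.3374]
tcp_rot: [-0.066, 0.998, -0.001, 0.005]
contact_force: [0.6, 0.2, 1.8]
opening: 0.996
[0.4845649  0.0549705  0.33743787] [0.61044166 0.16816817 1.8188458 ]
[275.09024134 228.85414481] [258 212  35  35 953]
0.4 [0.49363308 0.05409711 0.28338846] [272.61173447 240.65291885]
0.44 [0.49059329 0.05369528 0.27996088] [272.66351889 234.8184584 ]
0.48 [0.48769176 0.05331173 0.27641339] [272.71696987 229.23603744]
0.52 [0.48493315 0.05294707 0.27275165] [272.77183247 223.91737661]
```

View pics/s2.png

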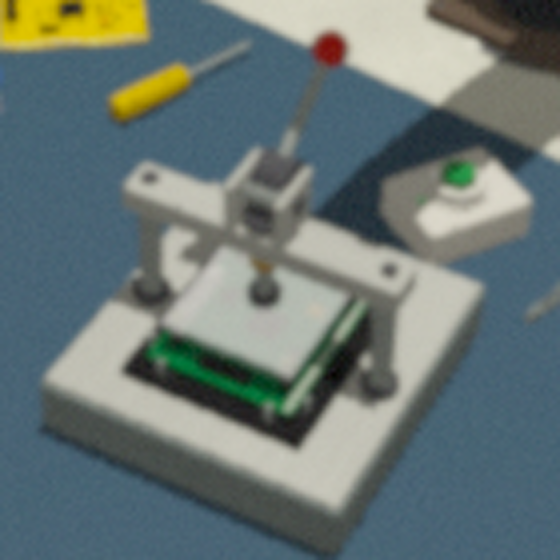

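The lever stayed at about 0.48: the ball is at px (275,229) and the model predicts (272.7,229.2). Next is the button, with the fingers shut.

```bash
python3 -m jog '{"travel":[[-4.8,36,0],[-4.8,36,0],[-4.8,36,0],[-4.8,36,0],[-4.8,36,0]],"dr":[[0,0,0],[0,0,0],[0,0,0],[0,0,0],[0,0,0]],"jaw":[0,0,100,255,255]}'
python3 -m jog '{"travel":[[-4.8,36,-10],[-4.8,36,-10],[-4.8,36,-10],[0,0,-30],[0,0,-30]],"dr":[[0,0,0],[0,0,0],[0,0,0],[0,0,0],[0,0,0]],"jaw":[255,255,255,255,255]}'
python3 -m jog '{"travel":[[0,0,-30],[0,0,-30],[0,0,-30],[0,0,-30],[0,0,0]],"dr":[[0,0,0],[0,0,0],[0,0,0],[0,0,0],[0,0,0]],"jaw":[255,255,255,255,255]}'
python3 - <<'E'
from h import *
im,K,T,s=wcam();print(s['eef_pos'],s['contact_force'],s['opening'])
m=lambda r,g,b:(g>1.4*r)&(g>b*1.3)&(g>50)
u=wproj(K,T,(.446,.344,.058));print(u)
c,st=blob(im,m,(int(u[0]-50),int(u[1]-50),int(u[0]+50),int(u[1]+50)));print(c,st,wplane(K,T,c,.058))
cv2.imwrite("pics/w4.png",im[:,:,::-1])
E
```

```text
time: 6.78
eef_pos: [0.4574, 0.2364, 0.3293]
tcp_rot: [-0.065, 0.998, -0.0, -0.002]
contact_force: [0.7, -0.2, 0.2]
opening: 0.609
time: 7.2
eef_pos: [0.4433, 0.3451, 0.2398]
tcp_rot: [-0.068, 0.998, 0.0, 0.0]
contact_force: [-0.6, -0.5, 0.8]
opening: -0.001
time: 7.62
eef_pos: [0.4385, 0.34, 0.1123]
tcp_rot: [-0.066, 0.998, -0.003, -0.008]
contact_force: [-0.8, -0.2, -2.1]
opening: 0.003
[0.43851619 0.34004347 0.11234453] [-0.81796039 -0.20109198 -2.12429323] 0.0034688958052023
[279.9546161  241.17773621]
[282.26033421 236.4591029 ] [ 260  219   43   40 1137] [0.44226254 0.34513262 0.058     ]
```

View pics/w4.png

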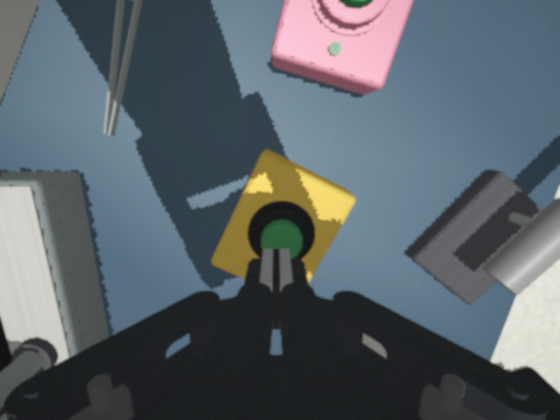

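The button shows at about (281,240), partly hidden by the fingertips, so its centre is about (0.446, 0.345). The fingertips are just over it. I'm going down close to it and checking the pose over a few readings.

```bash
python3 -m jog '{"travel":[[0,0,-20],[0,0,-20],[0,0,0]],"dr":[[0,0,0],[0,0,0],[0,0,0]],"jaw":[255,255,255]}'
for i in 1 2 3; do python3 -m jog '{"travel":[[0,0,0]],"dr":[[0,0,0]],"jaw":[255]}' | grep -E 'eef|contact'; done
```

```text
time: 7.92
eef_pos: [0.4427, 0.3422, 0.0793]
tcp_rot: [-0.066, 0.998, -0.001, -0.002]
contact_force: [-0.8, -0.9, -0.5]
opening: 0.003
eef_pos: [0.4442, 0.343, 0.0819]
contact_force: [0.1, 0.5, 0.4]
eef_pos: [0.4454, 0.3437, 0.0834]
contact_force: [-0.1, 0.1, -0.3]
eef_pos: [0.4456, 0.3438, 0.0836]
contact_force: [0.6, 0.2, -0.4]
```

```bash
python3 -m jog '{"travel":[[0,0,-10],[0,0,-8],[0,0,-4],[0,0,0]],"dr":[[0,0,0],[0,0,0],[0,0,0],[0,0,0]],"jaw":[255,255,255,255]}' | grep -E 'time|eef|contact'
for i in 1; do python3 -m jog '{"travel":[[0,0,-2]],"dr":[[0,0,0]],"jaw":[255]}' | grep -E 'eef|contact'
python3 -m jog '{"travel":[[0,0,-2]],"dr":[[0,0,0]],"jaw":[255]}' | grep -E 'eef|contact'
python3 -m jog '{"travel":[[0,0,-2]],"dr":[[0,0,0]],"jaw":[255]}' | grep -E 'eef|contact'
python3 -m jog '{"travel":[[0,0,-2]],"dr":[[0,0,0]],"jaw":[255]}' | grep -E 'eef|contact'
python3 -m jog '{"travel":[[0,0,-1]],"dr":[[0,0,0]],"jaw":[255]}' | grep -E 'eef|contact'
python3 -m jog '{"travel":[[0,0,0]],"dr":[[0,0,0]],"jaw":[255]}' | grep -E 'eef|contact'
done
```

```text
time: 8.5
eef_pos: [0.4442, 0.343, 0.0587]
contact_force: [-1.2, -0.2, 4.2]
eef_pos: [0.4442, 0.343, 0.0577]
contact_force: [-1.6, -0.7, 5.3]
eef_pos: [0.4443, 0.3431, 0.0558]
contact_force: [-3.7, -2.3, 18.1]
eef_pos: [0.4444, 0.3432, 0.0557]
contact_force: [-8.7, -5.5, 26.2]
eef_pos: [0.4445, 0.3432, 0.0556]
contact_force: [-12.1, -7.9, 34.5]
eef_pos: [0.4444, 0.3432, 0.0556]
contact_force: [-13.9, -8.9, 35.0]
eef_pos: [0.4444, 0.3432, 0.0557]
contact_force: [-12.1, -7.8, 30.1]
```

The stop is firm at over 30 N, and before it came a spring reading of about 4 N at half travel, so the button is fully in. I'm letting it out, lifting clear and returning to above the lever, with the board staying clamped for more than 2 s.

```bash
python3 -m jog '{"travel":[[0,0,10],[0,0,20],[0,0,40],[0,0,40],[0,0,40]],"dr":[[0,0,0],[0,0,0],[0,0,0],[0,0,0],[0,0,0]],"jaw":[255,255,255,255,255]}' | grep -E 'time|eef|contact'
python3 -m jog '{"travel":[[0,0,40],[0,0,40],[0,0,40],[0,0,23],[0,0,0]],"dr":[[0,0,0],[0,0,0],[0,0,0],[0,0,0],[0,0,0]],"jaw":[255,0,0,0,0]}' | grep -E 'time|eef|contact'
python3 -m jog '{"travel":[[4.8,-36,0],[4.8,-36,0],[4.8,-36,0],[4.8,-36,0],[4.8,-36,0]],"dr":[[0,0,0],[0,0,0],[0,0,0],[0,0,0],[0,0,0]],"jaw":[0,0,0,0,0]}' | grep -E 'time|eef|contact'
python3 -m jog '{"travel":[[4.8,-36,0],[4.8,-36,0],[4.8,-36,0],[0,0,0],[0,0,0]],"dr":[[0,0,0],[0,0,0],[0,0,0],[0,0,0],[0,0,0]],"jaw":[0,0,0,0,0]}' | grep -E 'time|eef|contact'
python3 -m jog '{"travel":[[0,0,0],[0,0,0],[0,0,0],[0,0,0],[0,0,0]],"dr":[[0,0,0],[0,0,0],[0,0,0],[0,0,0],[0,0,0]],"jaw":[0,0,0,0,0]}' | grep -E 'time|eef|contact|tcp|open'
python3 - <<'E'
from h import *
im,K,T,s=wcam();print(s['time'],s['eef_pos'],s['contact_force'])
m=lambda r,g,b:(r>110)&(g<70)&(b<70)
c,st=blob(im,m);print(c,st,wplane(K,T,c,.2764))
u=np.array([.991,.131,0]);o=np.array([.5572,.0625,0])
for a in (.4,.44,.48,.52):
    e=1.15-a; p=o+u*(.020-.115*np.cos(e))+[0,0,.205+.115*np.sin(e)];print(a,p,wproj(K,T,p))
cv2.imwrite("pics/w5.png",im[:,:,::-1])
E
```

```text
time: 9.42
eef_pos: [0.4434, 0.3426, 0.2007]
contact_force: [0.2, -0.3, 0.1]
time: 9.83
eef_pos: [0.4462, 0.3442, 0.3509]
contact_force: [-0.8, 1.0, 0.9]
time: 10.25
eef_pos: [0.4677, 0.1616, 0.3416]
contact_force: [1.0, -0.1, -0.1]
time: 10.67
eef_pos: [0.4824, 0.0536, 0.3417]
contact_force: [-0.5, 0.6, -0.6]
time: 11.08
eef_pos: [0.4826, 0.056, 0.3433]
tcp_rot: [-0.067, 0.998, 0.0, 0.0]
contact_force: [-0.7, -0.7, -0.1]
opening: 0.998
11.0833 [0.48256972 0.05598531 0.34326819] [-0.67691288 -0.72441571 -0.1408211 ]
[273.26629213 229.29550562] [257 213  34  34 890] [0.48722353 0.05500283 0.2764    ]
0.4 [0.49363308 0.05409711 0.28338846] [270.79596017 240.64609898]
0.44 [0.49059329 0.05369528 0.27996088] [270.864023   235.00268676]
0.48 [0.48769176 0.05331173 0.27641339] [270.93391627 229.60372728]
0.52 [0.48493315 0.05294707 0.27275165] [271.00532476 224.4602685 ]
```

View pics/w5.png

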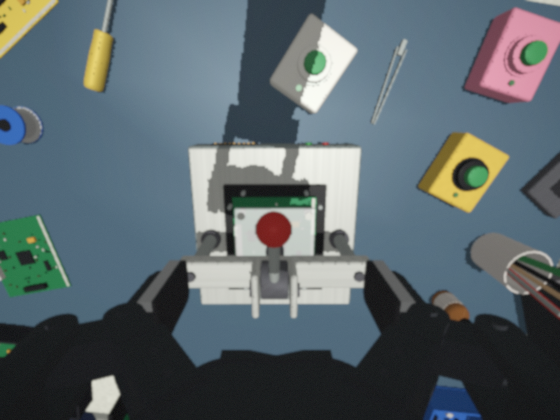

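The ball hasn't moved: (273,229) seen against (271,229.6) predicted for 0.48. The yellow button at (475,175) is out. I'll wait out the test time while lowering, and grip while easing upward so that the clamp isn't loaded.

```bash
python3 -m jog '{"travel":[[4.7,-1,0],[0,0,-30],[0,0,-30],[0,0,-18],[0,0,-8]],"dr":[[0,0,0],[0,0,0],[0,0,0],[0,0,0],[0,0,0]],"jaw":[0,0,0,0,0]}' 25 | python3 f.py
python3 -m jog '{"travel":[[0,0,0],[0,0,0],[0,0,0],[0,0,0],[0,0,0]],"dr":[[0,0,0],[0,0,0],[0,0,0],[0,0,0],[0,0,0]],"jaw":[155,155,155,155,155]}' 25
python3 -m jog '{"travel":[[0,0,0],[0,0,0],[0,0,0],[0,0,0],[0,0,0]],"dr":[[0,0,0],[0,0,0],[0,0,0],[0,0,0],[0,0,0]],"jaw":[160,160,160,160,160]}' 25
```

```text
t 11.55 lever 0.508 r 113.2 push 0.5 radial -0.9 F [1.2, -1.1, -0.1] 
time: 11.97
eef_pos: [0.4882, 0.054, 0.2589]
tcp_rot: [-0.066, 0.998, -0.0, 0.001]
contact_force: [0.1, 0.0, -0.6]
opening: 0.395
time: 12.38
eef_pos: [0.4873, 0.054, 0.2573]
tcp_rot: [-0.066, 0.998, -0.0, 0.0]
contact_force: [0.3, -0.4, 0.3]
opening: 0.372
```

Over 3 s have passed since release. I'm gripping, then running the arc back up.

```bash
(python3 -m jog '{"travel":[[0,0,0.5],[0,0,0.5]],"dr":[[0,0,0],[0,0,0]],"jaw":[185,200]}' 25
python3 -m jog '{"travel":[[0.5,0,1],[0.5,0,1]],"dr":[[0,0,0],[0,0,0]],"jaw":[255,255]}' 40
python3 -m jog '{"travel":[[1.5,0.2,1.7],[3.6,0.5,4.4]],"dr":[[0,0,0],[0,0,0]],"jaw":[255,255]}' 60
python3 -m jog '{"travel":[[3.8,0.5,4.2],[4.1,0.5,4]],"dr":[[0,0,0],[0,0,0]],"jaw":[255,255]}'
python3 -m jog '{"travel":[[4.3,0.6,3.7],[4.5,0.6,3.5]],"dr":[[0,0,0],[0,0,0]],"jaw":[255,255]}'
python3 -m jog '{"travel":[[4.7,0.6,3.3],[4.8,0.6,3.1]],"dr":[[0,0,0],[0,0,0]],"jaw":[255,255]}') | python3 f.py
```

```text
t 12.55 lever 0.472 r 114.7 push -1.7 radial -4.5 F [2.2, 2.0, -4.2] 
t 12.72 lever 0.468 r 114.8 push -5.6 radial -6.4 F [1.1, 2.8, -8.4] 
t 12.88 lever 0.408 r 115.3 push -8.2 radial -6.5 F [-1.1, 2.5, -10.4] 
t 13.05 lever 0.301 r 115.9 push -11.0 radial -7.0 F [-4.1, 3.6, -12.5] 
t 13.22 lever 0.197 r 116.4 push -10.7 radial -7.1 F [-5.2, 3.8, -12.0] 
t 13.38 lever 0.099 r 117.0 push -11.1 radial -5.4 F [-7.3, 2.4, -10.2]
```

```bash
(python3 -m jog '{"travel":[[4.8,0.6,2.4],[4.4,0.6,2]],"dr":[[0,0,0],[0,0,0]],"jaw":[255,255]}'
python3 -m jog '{"travel":[[2.5,0.3,1.1]],"dr":[[0,0,0]],"jaw":[255]}'
python3 -m jog '{"travel":[[1.5,0.2,0.7]],"dr":[[0,0,0]],"jaw":[255]}'
python3 -m jog '{"travel":[[1.5,0.2,0.7]],"dr":[[0,0,0]],"jaw":[255]}'
python3 -m jog '{"travel":[[0,0,0]],"dr":[[0,0,0]],"jaw":[255]}') | python3 f.py
```

```text
t 13.55 lever 0.010 r 117.4 push -10.1 radial -2.0 F [-8.8, 2.8, -6.0] 
t 13.63 lever -0.017 r 117.5 push -10.7 radial -2.4 F [-9.5, 3.8, -6.4] 
t 13.72 lever -0.030 r 117.7 push -10.6 radial -2.9 F [-9.1, 2.6, -6.7] 
t 13.80 lever -0.042 r 117.7 push -10.5 radial -2.6 F [-9.2, 2.3, -6.3] 
t 13.88 lever -0.045 r 117.7 push -9.5 radial -4.3 F [-7.9, 4.0, -7.5]
```

No stop felt yet, so I'm continuing gently.

```bash
(python3 -m jog '{"travel":[[1.8,0.2,0.6]],"dr":[[0,0,0]],"jaw":[255]}'
python3 -m jog '{"travel":[[1.8,0.2,0.6]],"dr":[[0,0,0]],"jaw":[255]}'
python3 -m jog '{"travel":[[1.8,0.2,0.6]],"dr":[[0,0,0]],"jaw":[255]}'
python3 -m jog '{"travel":[[1.8,0.2,0.6]],"dr":[[0,0,0]],"jaw":[255]}') | python3 f.py
```

```text
t 13.97 lever -0.046 r 117.7 push -17.3 radial -0.1 F [-16.3, 0.6, -6.4] 
t 14.05 lever -0.046 r 117.7 push -21.6 radial 2.4 F [-21.5, 2.2, -5.7] 
t 14.13 lever -0.046 r 117.7 push -25.3 radial 5.7 F [-25.9, 0.2, -4.0] 
t 14.22 lever -0.046 r 117.7 push -29.9 radial 8.2 F [-31.1, -0.5, -3.3]
```

That's the stop: the position is fixed and the force climbs to 30 N. I'm releasing and retreating.

```bash
(python3 -m jog '{"travel":[[-2,0,0],[0,0,0],[0,0,0],[0,0,0],[0,0,0]],"dr":[[0,0,0],[0,0,0],[0,0,0],[0,0,0],[0,0,0]],"jaw":[0,0,0,0,0]}'
python3 -m jog '{"travel":[[-2,0,15],[0,0,25],[0,0,25],[0,0,25],[0,0,0]],"dr":[[0,0,0],[0,0,0],[0,0,0],[0,0,0],[0,0,0]],"jaw":[0,0,0,0,0]}'
python3 -m jog '{"travel":[[-25,0,15],[-25,25,0],[-20,30,0],[0,0,0],[0,0,0]],"dr":[[0,0,0],[0,0,0],[0,0,0],[0,0,0],[0,0,0]],"jaw":[0,0,0,0,0]}') | python3 f.py
python3 - <<'E'
from h import *
T=read_camera("top");S=read_camera("scene")
red=lambda r,g,b:(r>130)&(g<70)&(b<70)
b2,s2=blob(S,red,(290,185,330,215));print("scene ball",b2,"(before 305.86 199.49)")
try: print("top ball",blob(T,red,(230,150,275,200))[0],"(before 250.48 181.23)")
except Exception as e: print(e)
print(get_state()['time'],get_state()['contact_force'])
a=np.hstack([cv2.resize(x,(400,400),interpolation=cv2.INTER_CUBIC) for x in (S[190:330,230:370],T[140:260,195:315])])
cv2.imwrite("pics/f.png",a[:,:,::-1])
cv2.imwrite("pics/topf.png",cv2.resize(T,(800,600))[:,:,::-1])
E
```

```text
t 14.63 lever -0.121 r 119.3 push -0.0 radial 0.6 F [-0.2, -0.2, 0.6] 
t 15.05 lever -0.249 r 212.5 push 0.4 radial 1.1 F [0.2, 0.1, 1.2] 
t 15.47 lever 0.014 r 239.7 push 0.6 radial 0.6 F [0.2, 0.8, 0.8] 
scene ball [305.10526316 199.68421053] (before 305.86 199.49)
top ball [252.08108108 177.10810811] (before 250.48 181.23)
15.5667 [-0.34680521 -0.10410886  0.07891379]
```

View pics/f.png

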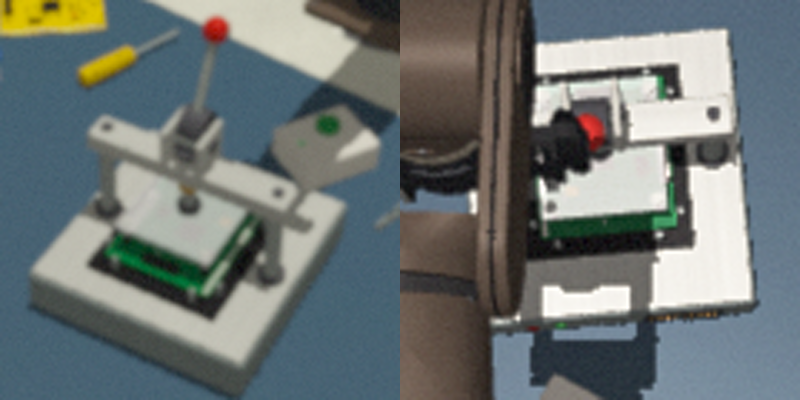

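View pics/topf.png

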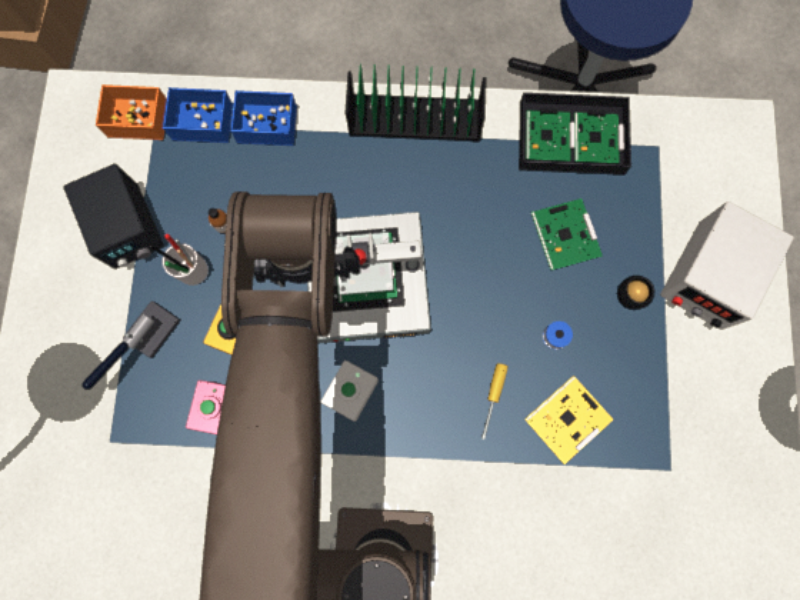

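The lever is up and everything stands where it was. The gripper partly hides the ball from above, so I'll move aside and compare the ball's position more finely.

```bash
python3 -m jog '{"travel":[[-8,36,5],[-8,36,5],[-8,36,5],[-8,36,5],[0,0,0]],"dr":[[0,0,0],[0,0,0],[0,0,0],[0,0,0],[0,0,0]],"jaw":[0,0,0,0,0]}'
python3 - <<'E'
from h import *
def w(im,b):
    im=im[b[1]:b[3],b[0]:b[2]].astype(float);k=np.clip(im[:,:,0]-np.maximum(im[:,:,1],im[:,:,2])-40,0,None);m=cv2.moments(k);return np.array([b[0]+m['m10']/m['m00'],b[1]+m['m01']/m['m00']])
for n,b in (("top",(230,160,275,200)),("scene",(290,185,330,215))):
    old=cv2.resize(cv2.imread(f"pics/{n}0.png")[:,:,::-1],(560,420),interpolation=cv2.INTER_AREA)
    print(n,w(old,b),w(read_camera(n),b))
u=np.array([.991,.131,0]);o=np.array([.5572,.0625,0])
for a in (0,.05):
    e=1.15-a; p=o+u*(.020-.115*np.cos(e))+[0,0,.205+.115*np.sin(e)];print(a,proj("top",p),proj("scene",p))
E
```

```text
time: 15.98
eef_pos: [0.4352, 0.2639, 0.423]
tcp_rot: [-0.068, 0.998, 0.001, 0.0]
contact_force: [-0.7, -0.3, 0.1]
opening: 1.001
top [250.41845272 181.18269341] [250.26526381 179.12563491]
scene [305.92666365 199.2657311 ] [305.21996981 199.50010783]
0 [250.47177294 181.14164037] [305.47186909 198.47743849]
0.05 [250.69050375 183.48227018] [306.30113875 198.20353307]
```

The ball now sits about 0.045 rad further back than at the start in both views. That matches the stop felt at −0.046, so the lever started slightly off its stop and is fully up now. Handing in.

```bash
python3 -c "
from plant import *
print(get_state()['time'],get_state()['contact_force']);print(sign_off())"
```

```text
16.0833 [0.41994746 0.37234275 0.60226765]
the job is handed in; nothing more can be done
None
```

I ran the test in the order asked and handed the job in at 16.1 s, with the hand clear of everything. No verdict was reported, and I had no direct way to check the board's joints.

- **Clamping:** I brought the gripped ball down its arc until the push was about 4.6 N above its 8.8 N baseline, inside the 4 to 5 N asked. I then let go, and the wrist camera showed the lever in the same place before and after pressing the button.
- **Start button:** I pressed the yellow box's button to its hard stop. The spring read about 4 N at half travel, and the force rose to 35 N at the stop. I let it out again and kept the board clamped for over 3 s.
- **Lever back up:** I raised it until the position stopped changing while the force climbed to 30 N, then released it. The board looks in place in the nest.
- **Bystanders:** Those visible in the last full top view stand where they were. The arm hid part of that view, including the tweezers.

**Disagreement in the last check:** the ball ended about 0.045 rad further back than at the start, by both the arm's measured position and the top camera. I take this to mean the lever did not start quite at its stop. On that reading the pins met the board at about 0.41 rad, which fits the 0.40 to 1.10 range given.

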